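# Push the slide box down the scanner's loading lane

### The arm

A 7-joint arm with a two-finger parallel gripper is mounted at the origin on the work surface. World frame = base frame: x ahead of the robot, y to its left, z up, the work surface at z = 0. Lengths are in m, angles in rad, forces in N, time in s.
With the tool pointing down it reaches from about 0.425 to 0.925 m from the base axis. Payload 6.8 kg.
Tool frame: the origin (TCP) lies at the very end of the fingers, on their centre line; the grasp point (between the pads) lies 19 mm behind it; z points along the fingers, y is the line along which they close (so a half turn about z gives the same grasp; the last joint's range is limited). The gripper opens to 85 mm and grips with 20 to 120 N. Pads are 22 mm wide; open, the fingers measure 114 mm over their backs; the gripper's body (76 mm by 85 mm) begins 54 mm behind the grasp point. The pads swing forward as they close: fully open they stand 13 mm farther back than shut.
Start: joints at [1.119, 0.477, 0.022, 1.555, -0.011, 1.109, -0.083], TCP at [0.228, -0.636, 0.231] pointing down, gripper open.
Joint ranges: [-2.96, 2.96], [-0.34, 2.1], [-1.41, 1.46], [0.24, 2.44], [-1.37, 4.51], [0.17, 1.92], [-2.96, 2.96]. Speed limits (rad/s): [2.39, 2.39, 3.14, 3.14, 3.14, 3.14, 3.14].

### API

Orientations are given as a rotation vector (axis times angle).
In Python, from bench import monitor, optics, r gives the robot as it stands.
- The arm moves only by the shell command python3 -m crank 'ROWS' [OPENING] [FORCE]. ROWS is JSON, a list of rows, each a list of 2 entries, a list of its own where there are three numbers: the shift along the tool's x, y, z in cm, then the turn, a rotation vector about the tool's x, y, z in rad. A call has 1 to 5 rows; each row shifts and turns the commanded pose from where the row before left it, along the tool's axes as they then stand; what a row does not reach is not made up. A row lasts 1/10 s, in which the tool goes at most 50 mm and 8.59 degrees, less where a joint would pass 70% of its speed; a pose out of reach is approached as far as the arm can. A call is refused whole if a number of a shift passes 5 or a number of a turn 0.15, either way. A call with a gripper value outside its range is refused whole. OPENING is the finger opening in cm, from 0 to 8.54, set as the call begins (- or left out, the last holds). The fingers move at their own pace and stop on an object; FORCE is the grip in N (left out, the last holds). Time passes only in rows, so rows that do not move let the fingers close. It gives the time, the measured TCP pose, the force, the opening and the grip force at its end, in the units of the state.
- monitor.get_obs(): the state, without advancing time (a new reading comes with each control period).
- optics.grab_frame(name): name is "side" or "top" or "wrist"; returns (picture, depth): 400x640x3 uint8, red, green, blue; 400x640 float32, m along the optical axis (not along the pixel's ray), 0 where there is no reading.
- optics.camera_model(name): a dict with "vertical_fov" (degrees; the focal length in pixels is half the picture's height over the tangent of half this angle, whatever the lens; pixels are square), "cx", "cy" (the principal point, pixels), "R" (3x3) and "t" (3): a world point X has camera coordinates R X + t; the wrist camera has in their place "hand_eye" (4x4, takes a point from camera to tool coordinates, whose origin is the TCP and whose axes are the flange's). Camera axes: x right, y down, z forward; pixel columns grow to the right and rows downward; lengths in m; the calibration is good to about 2 mm. A picture is of the moment at which its call begins: read the wrist's pose just before it. camera_model takes no time and is no camera call.
- r.hand_in(): hands the job in; it is judged then, once.
The state is a dict: "clock": time; "joints": joint angles; "qvel": joint speeds; "tau": joint torques, N m; "tcp_pos": TCP position; "orientation": TCP orientation; "contact_force": force on the tool from outside, world axes, zero at the start; "moment": the same for the moment, N m; "grip_width": finger opening in m; "gripper_force": force on a finger pad.
Only numpy, scipy, OpenCV 4.12 (cv2) and the standard library are available. Lean on these libraries where they do the work, as an engineer would, in place of code of your own. Each camera call takes 0.05 s, during which the arm holds its last target. There are 200 camera calls.

### The job

Load the slide box into the scanner's dock: with the fingertips, gently push it along the white plate and straight down the lane between the two low rails, until its front end rests against the stop and it stands square. Neither the box nor the robot may touch either rail at any time, so bring the box into line before it enters. Only push: do not lift, tip or flick the box or ram it against the stop, leave the bottle, canister and jar where they stand, and finish with the robot clear of everything.

Things in the scene. Friction and masses are not known exactly. Their poses are not given: they have to be found in the camera images.
- slide_box: closed black box for microscope slides, 100 mm long (its x), 86 mm wide (its y), 42 mm high, 0.17 to 0.35 kg, loose, standing on the plate in front of the lane, up to 25 mm off the lane's centre line and up to 0.15 rad askew; it slides with friction and stays where it is left. Blank paper label on the lid, small steel catch (1 mm proud) on its rear (-x) end. Origin: centre of its underside; +x points to its front end, which goes in first; z up
- dock: fixed white plate, 360 mm (x) by 440 mm (y), 20 mm thick, lying on the table, its place and yaw differ from run to run; origin: centre of its underside; its +x is the direction of the lane, away from the robot, +y to the left, the plate's top is at its z = 20 mm. A flat keypad 10 mm high (75 by 55 mm, centre at dock x = -60, y = +185 mm) is fixed on it, two flat black discs are only decoration
- rail_left: left aluminium guide rail, 150 mm long, 10 mm wide, rising 12 mm above the plate's top, fixed on the plate from dock x = 0 to 150 mm, between dock y = +55 and +65 mm. Its body origin is that of the dock. Not to be touched
- rail_right: right guide rail, the mirror image, between dock y = -55 and -65 mm. The clear lane is thus 110 mm wide for the 86 mm box. Its body origin is that of the dock. Not to be touched
- stop: fixed rigid block across the far end of the lane, 110 mm wide, 30 mm above the plate, with a thin black rubber face on the robot's side at dock x = 130 mm. Its body origin is that of the dock
- dock_mouth (a point): point on the plate's top, in the middle between the near ends of the rails (dock x = 0, y = 0, z = 20 mm), axes as the dock
- dock_home (a point): point on the plate's top where the box's origin lies when it is fully home against the stop and centred (dock x = 80, y = 0, z = 20 mm), axes as the dock
- oil_bottle: small amber bottle with black cap, 30 mm diameter, 65 mm high, loose, on the plate left of the lane; origin: centre of its underside. To be left alone
- lens_can: grey canister with steel cap, 42 mm diameter, 57 mm high, loose, on the plate right of the lane; origin: centre of its underside. To be left alone
- jar: glass jar with white cap, 44 mm diameter, 55 mm high, loose, on the plate right of the lane, farther away; origin: centre of its underside. To be left alone

How it is judged:
By the outcome, as a careful person would: the job done as asked, in the order asked, and still so for the second after the job is handed in, with the robot touching nothing.
It also fails if it takes over 58 s, if anything falls off the work surface, if the arm or the gripper's body presses on something with over 40 N, if the wrist force passes 120 N, or if a joint passes its speed limit or range.

## Working session

There is one attempt and no reset: what is moved stays moved. The work goes in short steps, Python scripts to look and compute and a shell command to move; the robot and the scene stay as the last step left them, time stands still between calls to the robot, and variables do not carry over. Pictures are saved under pics/ and viewed, at most 10 in all, crops included, and the job is handed in when it is done.

```bash
ls; mkdir -p pics; python3 - <<'E'
from bench import monitor, optics, r
import cv2,numpy as np
s=monitor.get_obs();print({k:np.round(v,3).tolist() for k,v in s.items()})
for n in("top","side"):
    p,d=optics.grab_frame(n);np.savez(f"pics/{n}.npz",p=p,d=d);cv2.imwrite(f"pics/{n}0.png",p[:,:,::-1]);print(n,optics.camera_model(n),(d>0).mean())
print(optics.camera_model("wrist"))
E
```

```text
pics
{'clock': 0.0, 'joints': [1.119, 0.478, 0.022, 1.556, -0.011, 1.109, -0.083], 'qvel': [0.001, 0.0, 0.001, -0.001, 0.001, 0.001, 0.001], 'tau': [-0.001, -59.645, 1.608, -28.121, 0.012, 0.009, -0.0], 'tcp_pos': [0.227, -0.635, 0.23], 'orientation': [-3.094, -0.537, 0.001], 'contact_force': [-0.307, -0.095, -0.035], 'moment': [-0.028, 0.02, 0.032], 'gripper_force': 0.0, 'grip_width': 0.086}
top {'vertical_fov': 57.54894927296734, 'cx': 324.0967670563807, 'cy': 193.08933826125542, 'R': array([[ 0.01398157, -0.99986929,  0.00811848],
       [-0.98975862, -0.01499286, -0.14196157],
       [ 0.14206474, -0.00605048, -0.98983888]]), 't': array([0.01729335, 0.6547621 , 0.60032914])} 0.99613671875
side {'vertical_fov': 51.53143334954585, 'cx': 317.1309988858558, 'cy': 200.40582720668306, 'R': array([[ 0.91581002, -0.40158112, -0.00496098],
       [-0.24854552, -0.55702125, -0.79243451],
       [ 0.31546337,  0.72695249, -0.60993683]]), 't': array([-0.56988696,  0.22251165,  0.66297964])} 0.99605078125
{'vertical_fov': 68.07287522664593, 'cx': 314.6900879155694, 'cy': 202.80010725293477, 'hand_eye': array([[-6.29501074e-04, -9.57169973e-01, -2.89525900e-01,
         7.35679600e-02],
       [ 9.99999801e-01, -6.13309131e-04, -1.46653079e-04,
         2.77804788e-04],
       [-3.71969547e-05, -2.89525935e-01,  9.57170169e-01,
        -1.41767069e-01],
       [ 0.00000000e+00,  0.00000000e+00,  0.00000000e+00,
         1.00000000e+00]])}
```

View pics/top0.png

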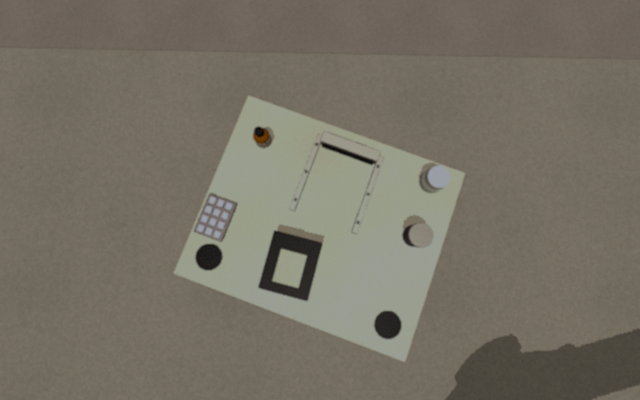

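View pics/side0.png

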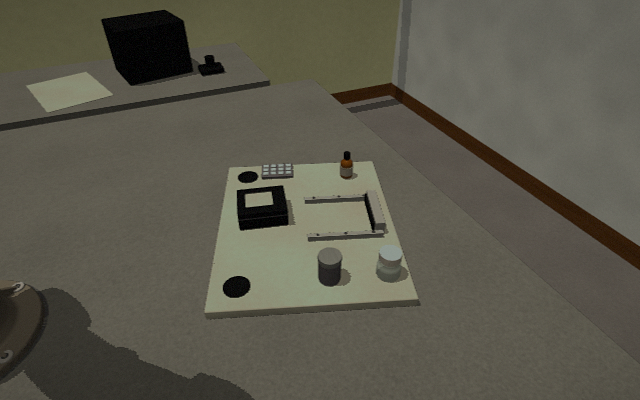

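The top view shows the plate (corners about (248,96), (465,173), (406,361), (175,272)), the rails running from about (293,208)/(355,232) up to the stop at (350,150), and the box at (291,265) in front, slightly left of the lane.

```bash
cat > h.py <<'E'
from bench import monitor, optics, r
import cv2,numpy as np
from scipy.spatial.transform import Rotation as Ro
def cam(n,s=None):
    m=optics.camera_model(n);f=200/np.tan(np.radians(m['vertical_fov'])/2)
    if n=='wrist':
        T=np.eye(4);T[:3,:3]=Ro.from_rotvec(s['orientation']).as_matrix();T[:3,3]=s['tcp_pos'];T=T@m['hand_eye']
        return f,m['cx'],m['cy'],T[:3,:3],T[:3,3]
    R=np.array(m['R']);return f,m['cx'],m['cy'],R.T,-R.T@m['t']
def ray(c,uv,z):
    f,cx,cy,R,o=c;uv=np.reshape(uv,(-1,2)).astype(float)
    d=np.c_[(uv[:,0]-cx)/f,(uv[:,1]-cy)/f,np.ones(len(uv))]@R.T
    return o+d*((z-o[2])/d[:,2])[:,None]
def cloud(c,d):
    f,cx,cy,R,o=c;v,u=np.mgrid[:400,:640]
    return np.stack([(u-cx)/f*d,(v-cy)/f*d,d],-1)@R.T+o
def rect(P):  # centre, long/short, yaw folded to +-45deg about -0.3
    (c,(w,h),a)=cv2.minAreaRect((P[:,:2]*1000).astype(np.float32))
    a=np.radians(a)
    while a>-0.3+np.pi/4:a-=np.pi/2;w,h=h,w
    while a<-0.3-np.pi/4:a+=np.pi/2;w,h=h,w
    return np.array(c),w,h,a
def big(m):
    m=cv2.morphologyEx(m.astype(np.uint8),cv2.MORPH_OPEN,np.ones((3,3)))
    return max(cv2.findContours(m,cv2.RETR_EXTERNAL,cv2.CHAIN_APPROX_NONE)[0],key=cv2.contourArea)
def todock(D,p):
    c,a=D;v=np.array(p)[:2]-c;return np.array([np.cos(a)*v[0]+np.sin(a)*v[1],-np.sin(a)*v[0]+np.cos(a)*v[1]])
def toworld(D,p):
    c,a=D;return c+np.array([np.cos(a)*p[0]-np.sin(a)*p[1],np.sin(a)*p[0]+np.cos(a)*p[1]])
E
python3 - <<'E'
from h import *
for n in("top","side"):
    z=np.load(f"pics/{n}.npz");p,d=z['p'],z['d'];c=cam(n);X=cloud(c,d)
    h=X[...,2];roi=(X[...,0]>.3)&(X[...,0]<1)&(abs(X[...,1])<.45)&(d>0)
    k=big((h>.010)&(h<.12)&roi);P=ray(c,k,.02);print(n,'plate depth',rect(P))
    print(' table z',np.median(h[roi&(h<.008)]),'plate z',np.median(h[roi&(h>.014)&(h<.03)]))
    q=(h>.052)&(h<.07)&roi;num,lab,st,ce=cv2.connectedComponentsWithStats(q.astype(np.uint8))
    for i in range(1,num):
        if st[i,4]>60:
            M=lab==i;Q=X[M];print(' hi',ce[i].round(),st[i,4],rect(Q),np.median(Q[:,2]))
    q=(h>.026)&(h<.036)&roi;num,lab,st,ce=cv2.connectedComponentsWithStats(q.astype(np.uint8))
    for i in range(1,num):
        if st[i,4]>60: print(' rail',ce[i].round(),st[i,4],rect(X[lab==i]))
p=np.load("pics/top.npz")['p'];g=p.min(2);print('plate px',p[300,340],p[330,100],p[245,300])
c=cam('top')
hsv=cv2.cvtColor(p,cv2.COLOR_RGB2HSV);k=big(hsv[...,2]>125);print('plate col',rect(ray(c,k,.02)),cv2.contourArea(k))
m=np.zeros((400,640),bool);m[225:305,250:330]=1
k=big((p.max(2)<60)&m);print('box col',rect(ray(c,k,.062)))
E
```

```text
top plate depth (array([604.90948486,  28.54443359]), 358.6951904296875, 438.35345458984375, np.float64(-0.3396072343132859))
 table z 0.0005340689262107734 plate z 0.02062626703622955
 hi [262. 138.] 149 (array([753.01367188, 139.44328308]), 24.206512451171875, 28.642120361328125, np.float64(0.44883502207866377)) 0.06260412305281937
 hi [291. 266.] 3063 (array([528.253479  ,  81.96265411]), 100.73748779296875, 85.99758911132812, np.float64(-0.2415154213565609)) 0.06271323707833243
 rail [306. 173.] 454 (array([695.24053955,  59.42423248]), 149.4325408935547, 11.93914794921875, np.float64(-0.34497177285508696))
 rail [366. 192.] 505 (array([657.24291992, -33.44003296]), 144.57235717773438, 82.22750854492188, np.float64(-0.09871619107429419))
 rail [215. 217.] 1247 (array([610.16003418, 222.66455078]), 74.7232666015625, 55.43947982788086, np.float64(-0.33078444793796247))
side plate depth (array([615.46520996,  46.57228088]), 357.66571044921875, 496.1988525390625, np.float64(-0.3387394432720836))
 table z -0.0006261128781127612 plate z 0.019296653618783965
 hi [347. 163.] 90 (array([7
[... 827 characters left out ...]
1645378))
 rail [264. 223.] 187 (array([521.79956055,  38.93368912]), 99.12052154541016, 5.647284984588623, np.float64(-0.23424725526757117))
 rail [387. 277.] 98 (array([ 677.58563232, -181.47584534]), 42.50332260131836, 18.855281829833984, np.float64(-0.6353917534151545))
 rail [330. 280.] 83 (array([ 580.66204834, -149.46162415]), 36.84835433959961, 13.679367065429688, np.float64(-0.40008282897902325))
plate px [154 157 147] [118 110  97] [40 34 34]
plate col (array([605.54974365,  29.62864685]), 360.5632629394531, 440.44024658203125, np.float64(-0.3393001718395998)) 45317.0
box col (array([529.7366333 ,  82.31358337]), 97.01066589355469, 82.2235107421875, np.float64(-0.2418949218118971))
```

```bash
cat >> h.py <<'E'
D=(np.array([605.2,29.1]),-0.3395)
def plan(dx,dy,z,yaw):
    "dock mm x,y of TCP, world z mm, yaw of tool x rel. to dock -> shift cm in tool axes after the turn, turn about tool z"
    s=monitor.get_obs();R=Ro.from_rotvec(s['orientation']).as_matrix();p=s['tcp_pos']*1000
    y0=np.arctan2(R[1,0],R[0,0]);t=-((D[1]+yaw-y0+np.pi)%(2*np.pi)-np.pi)
    d=np.r_[toworld(D,(dx,dy)),z]-p
    R2=R@Ro.from_rotvec([0,0,t]).as_matrix()
    print('t',round(float(s['clock']),2),'dock',todock(D,p).round(1),'z',p[2].round(1),'yaw',round(y0-D[1],3),'tilt',R[2].round(3),'F',np.round(s['contact_force'],1),'w',round(float(s['grip_width']),3))
    print(' turn',round(t,3),'shift after',(R2.T@d/10).round(2),'before',(R.T@d/10).round(2), 'q',np.round(s['joints'],2))
E
A='[[[2.29,-2.53,0],[0,0,0]],[[2.29,-2.53,0],[0,0,0]],[[2.29,-2.53,0],[0,0,0]],[[2.29,-2.53,0],[0,0,0]],[[2.29,-2.53,0],[0,0,0]]]' ; unset A
python3 -m crank '[[[2.3,-2.5,0],[0,0,0]],[[2.3,-2.5,0],[0,0,0]],[[2.3,-2.5,0],[0,0,0]],[[2.3,-2.5,0],[0,0,0]],[[2.3,-2.5,0],[0,0,0]]]' 6
python3 -m crank '[[[2.3,-2.5,0],[0,0,0]],[[2.3,-2.5,0],[0,0,0]],[[2.3,-2.5,0],[0,0,0]],[[2.3,-2.5,0],[0,0,0]],[[2.3,-2.5,0],[0,0,0]]]'
python3 -m crank '[[[2.3,-2.5,0],[0,0,0]],[[2.3,-2.5,0],[0,0,0]],[[2.3,-2.5,0],[0,0,0]],[[2.3,-2.5,0],[0,0,0]],[[2.3,-2.5,0],[0,0,0]]]'
python3 -m crank '[[[2.3,-2.5,0],[0,0,0]],[[2.3,-2.5,0],[0,0,0]],[[2.3,-2.5,0],[0,0,0]],[[2.3,-2.5,0],[0,0,0]],[[2.3,-2.5,0],[0,0,0]]]'
python3 -m crank '[[[2.3,-2.5,0],[0,0,0]],[[2.3,-2.5,0],[0,0,0]],[[2.3,-2.5,0],[0,0,0]],[[2.3,-2.5,0],[0,0,0]]]'
python3 -m crank '[[[0,0,0],[0,0,-0.148]],[[0,0,0],[0,0,-0.148]],[[0,0,0],[0,0,-0.148]],[[0,0,0],[0,0,-0.148]],[[0,0,0],[0,0,-0.148]]]'
python3 -m crank '[[[0,0,0],[0,0,-0.148]],[[0,0,0],[0,0,0]]]'
python3 -c "
from h import *
plan(-90,102,80,np.pi/2)"
```

```text
clock: 0.6
tcp_pos: [0.2939, -0.4775, 0.2309]
orientation: [-3.095, -0.537, 0.0]
contact_force: [0.1, -0.7, 0.4]
grip_width: 0.0599
gripper_force: 0.0
clock: 1.1
tcp_pos: [0.3599, -0.3212, 0.2311]
orientation: [-3.095, -0.537, 0.001]
contact_force: [0.7, 0.2, 0.9]
grip_width: 0.06
gripper_force: 0.0
clock: 1.6
tcp_pos: [0.426, -0.1648, 0.2312]
orientation: [-3.095, -0.537, 0.001]
contact_force: [0.5, -0.6, -0.9]
grip_width: 0.0602
gripper_force: 0.0
clock: 2.1
tcp_pos: [0.4922, -0.0085, 0.2311]
orientation: [3.095, 0.537, -0.001]
contact_force: [0.4, -0.5, -0.2]
grip_width: 0.0599
gripper_force: 0.0
clock: 2.5
tcp_pos: [0.5451, 0.1166, 0.2309]
orientation: [3.095, 0.537, -0.001]
contact_force: [0.5, 0.2, 0.8]
grip_width: 0.0602
gripper_force: 0.0
clock: 3.0
tcp_pos: [0.5447, 0.1153, 0.2309]
orientation: [-2.686, -1.628, 0.001]
contact_force: [0.2, -0.5, 0.7]
grip_width: 0.0599
gripper_force: 0.0
clock: 3.2
tcp_pos: [0.5447, 0.1152, 0.2309]
orientation: [-2.563, -1.816, 0.001]
contact_force: [0.1, 0.5, 0.9]
grip_width: 0.0598
gripper_force: 0.0
t 3.2 dock [-85.7  61. ] z 230.9 yaw 1.572 tilt [-0.    -0.001 -1.   ] F [0.1 0.5 0.9] w 0.06
 turn 0.002 shift after [ 4.1  -0.42 15.08] before [ 4.1  -0.41 15.08] q [ 0.18  0.35 -0.62  1.81  0.23  1.06 -0.86]
```

```bash
python3 -m crank '[[[2.1,-0.2,0],[0,0,0]],[[2,-0.2,0],[0,0,0]],[[0,0,3],[0,0,0]],[[0,0,4],[0,0,0]],[[0,0,4],[0,0,0]]]'
python3 -m crank '[[[0,0,3],[0,0,0]],[[0,0,1],[0,0,0]],[[0,0,0],[0,0,0]]]'
python3 - <<'E'
from h import *
plan(-90,102,36,np.pi/2)
p,d=optics.grab_frame("side");cv2.imwrite("pics/s1.png",cv2.resize(p[120:320,180:440,::-1],None,fx=3,fy=3))
E
```

```text
clock: 3.7
tcp_pos: [0.5552, 0.1555, 0.1204]
orientation: [2.568, 1.809, 0.002]
contact_force: [-0.3, 0.3, -0.7]
grip_width: 0.0597
gripper_force: 0.0
clock: 4.0
tcp_pos: [0.554, 0.1551, 0.0802]
orientation: [-2.565, -1.812, 0.004]
contact_force: [0.2, -0.3, 1.3]
grip_width: 0.0596
gripper_force: 0.0
t 4.0 dock [-90.3 101.8] z 80.2 yaw 1.569 tilt [-0.002 -0.002 -1.   ] F [ 0.2 -0.3  1.3] w 0.06
 turn -0.002 shift after [0.03 0.04 4.42] before [0.03 0.04 4.42] q [ 0.04  0.56 -0.55  1.89  0.39  0.8  -1.06]
```

View pics/s1.png

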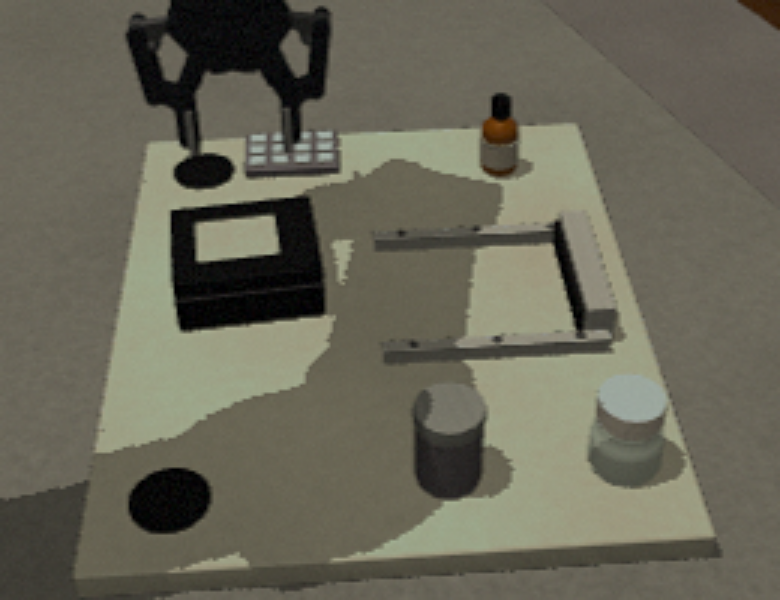

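The side view shows the open fingers (crop (190,130), (292,130)) standing left of the box, clear of the keypad and box. Descend and push right.

```bash
python3 -m crank '[[[0,0,2],[0,0,0]],[[0,0,1.4],[0,0,0]],[[0,0,1],[0,0,0]],[[-0.5,0,0],[0,0,0]],[[-0.3,0,0],[0,0,0]]]'
python3 -m crank '[[[-0.3,0,0],[0,0,0]],[[-0.3,0,0],[0,0,0]],[[-0.3,0,0],[0,0,0]]]' | grep -E 'tcp|cont'
python3 -m crank '[[[-0.3,0,0],[0,0,0]],[[-0.3,0,0],[0,0,0]],[[-0.3,0,0],[0,0,0]]]' | grep -E 'tcp|cont'
python3 -m crank '[[[-0.3,0,0],[0,0,0]],[[-0.3,0,0],[0,0,0]],[[-0.3,0,0],[0,0,0]]]' | grep -E 'tcp|cont'
python3 -m crank '[[[-0.2,0,0],[0,0,0]],[[-0.2,0,0],[0,0,0]],[[0,0,0],[0,0,0]]]' | grep -E 'tcp|cont'
python3 - <<'E'
from h import *
plan(-90,54,36,np.pi/2)
p,d=optics.grab_frame("side");cv2.imwrite("pics/s2.png",cv2.resize(p[120:320,180:440,::-1],None,fx=3,fy=3))
E
```

```text
clock: 4.55
tcp_pos: [0.5522, 0.1474, 0.0376]
orientation: [2.564, 1.814, -0.0]
contact_force: [-0.5, 0.1, 0.5]
grip_width: 0.0603
gripper_force: 0.0
tcp_pos: [0.5494, 0.1391, 0.0378]
contact_force: [-0.1, 0.0, -1.3]
tcp_pos: [0.5467, 0.1312, 0.0376]
contact_force: [2.2, 1.7, 1.1]
tcp_pos: [0.5435, 0.1227, 0.0376]
contact_force: [1.1, 3.1, 1.1]
tcp_pos: [0.5419, 0.1187, 0.0375]
contact_force: [0.4, 3.3, 2.6]
t 5.75 dock [-89.5  63.4] z 37.5 yaw 1.571 tilt [ 0.  0. -1.] F [0.4 3.3 2.6] w 0.06
 turn 0.0 shift after [-0.94 -0.05  0.15] before [-0.94 -0.05  0.15] q [ 0.07  0.6  -0.51  1.96  0.44  0.7  -1.05]
```

View pics/s2.png

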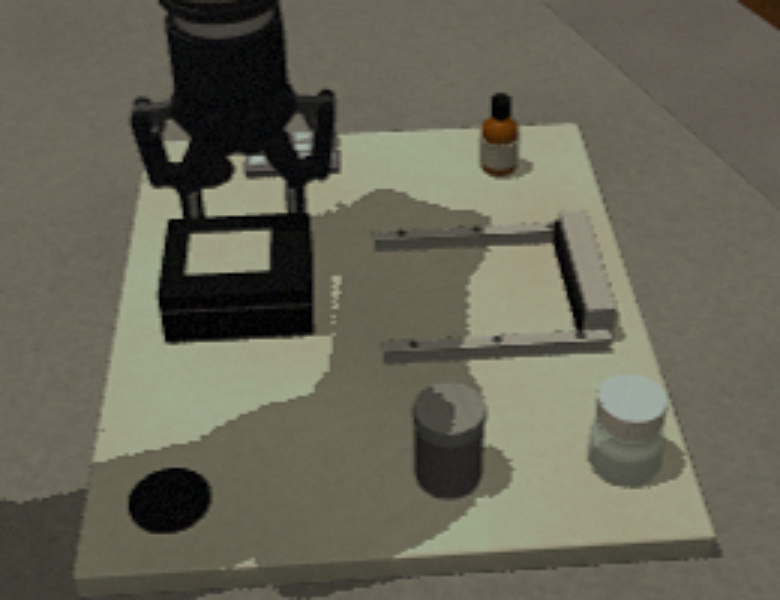

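The box is squared against both fingers and moving right. Finish the remaining 9 mm, retreat and measure.

```bash
python3 -m crank '[[[-0.3,0,0],[0,0,0]],[[-0.3,0,0],[0,0,0]],[[-0.2,0,0],[0,0,0]],[[-0.1,0,0],[0,0,0]],[[0,0,0],[0,0,0]]]' | grep -E 'tcp|cont'
python3 -m crank '[[[0.5,0,0],[0,0,0]],[[1.5,0,0],[0,0,0]],[[2,0,0],[0,0,0]],[[1,0,-3],[0,0,0]],[[3,0,-4],[0,0,0]]]' | grep -E 'tcp|cont'
python3 -m crank '[[[4,0,-3],[0,0,0]],[[3,0,-1],[0,0,0]],[[0,0,0],[0,0,0]]]' | grep -E 'tcp|cont'
cat >> h.py <<'E'
def box(n='top'):
    c=cam(n);p,d=optics.grab_frame(n);X=cloud(c,d);h=X[...,2];x=X[...,0]-D[0][0]/1e3;y=X[...,1]-D[0][1]/1e3
    u=np.cos(D[1])*x+np.sin(D[1])*y;v=-np.sin(D[1])*x+np.cos(D[1])*y
    q=((h>.05)&(h<.072)&(u>-.18)&(u<.128)&(abs(v)<.075)&(d>0)).astype(np.uint8)
    k=big(q);q=cv2.drawContours(q*0,[k],-1,1,-1)>0
    R=rect(X[q]);print('box',n,'dock',todock(D,R[0]).round(1),'size',np.round(R[1:3],1),'askew',round(R[3]-D[1],4));return p
E
python3 -c "
from h import *
cv2.imwrite('pics/t2.png',box()[:,:,::-1]);box('side')
plan(-165,0,120,0)"
```

```text
tcp_pos: [0.5389, 0.1099, 0.0373]
contact_force: [1.4, 3.1, 2.6]
tcp_pos: [0.5634, 0.1831, 0.1052]
contact_force: [1.0, -0.1, -0.6]
tcp_pos: [0.5894, 0.2587, 0.1498]
contact_force: [-0.6, 0.1, -0.6]
box top dock [-93.1  -0.7] size [104.6  86. ] askew 0.0
box side dock [ -80.8 -308.8] size [101.9 705.6] askew 0.0323
t 7.2 dock [-90.5 205. ] z 146.7 yaw 1.573 tilt [-0.001 -0.001 -1.   ] F [-0.  -1.  -0.4] w 0.06
 turn 1.573 shift after [-7.45 20.5   2.7 ] before [-20.48  -7.49   2.7 ] q [-0.09  0.57 -0.57  1.69  0.36  0.99 -1.13]
```

```bash
python3 - <<'E'
from h import *
p=cv2.imread('pics/t2.png')[:,:,::-1];cv2.imwrite('pics/t2c.png',cv2.resize(p[90:370,170:470,::-1],None,fx=2,fy=2))
m=np.zeros((400,640),bool);m[215:325,255:345]=1
R=rect(ray(cam('top'),big((p.max(2)<60)&m),.062));print(todock(D,R[0]),R[1:3],R[3]-D[1])
E
```

```text
[-93.19630091  -0.18450729] (96.69296264648438, 82.5015640258789) -0.0015477381469098939
```

View pics/t2c.png

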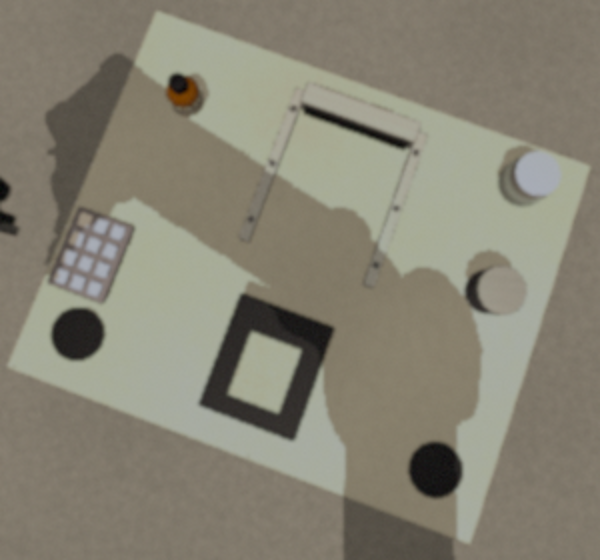

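The box is now at dock (-93, -0.5) mm and square. Turn the tool 90° and go behind it.

```bash

python3 -m crank '[[[0,0,0],[0,0,0.143]],[[0,0,0],[0,0,0.143]],[[0,0,0],[0,0,0.143]],[[0,0,0],[0,0,0.143]],[[0,0,0],[0,0,0.143]]]' 4.5 | grep -E 'tcp|cont'
python3 -m crank '[[[0,0,0],[0,0,0.143]],[[0,0,0],[0,0,0.143]],[[0,0,0],[0,0,0.143]],[[0,0,0],[0,0,0.143]],[[0,0,0],[0,0,0.143]]]' | grep -E 'tcp|cont'
python3 -m crank '[[[0,0,0],[0,0,0.143]],[[-2.1,4,0],[0,0,0]],[[-2.1,4,0],[0,0,0]],[[-2.1,4,0],[0,0,0]],[[-2.1,4,0],[0,0,0]]]' | grep -E 'tcp|cont'
python3 -m crank '[[[0,4,0],[0,0,0]],[[0,0.5,0],[0,0,0]],[[0,0,0],[0,0,0]]]' | grep -E 'tcp|cont'
python3 -c "
from h import *
plan(-175,0,38,0)"
```

```text
tcp_pos: [0.588, 0.2493, 0.1458]
contact_force: [0.4, 0.1, -0.6]
tcp_pos: [0.588, 0.2493, 0.1458]
contact_force: [-0.6, 1.1, 0.3]
tcp_pos: [0.4535, 0.1259, 0.1461]
contact_force: [0.1, -0.0, 0.4]
tcp_pos: [0.44, 0.0842, 0.1468]
contact_force: [0.5, 0.3, 0.7]
t 9.0 dock [-174.1   -3.1] z 146.8 yaw -0.006 tilt [-0.001  0.002 -1.   ] F [0.5 0.3 0.7] w 0.045
 turn -0.006 shift after [-0.08 -0.33 10.88] before [-0.08 -0.33 10.88] q [-0.14  0.23 -0.22  2.15  0.07  0.77 -2.32]
```

```bash

python3 -m crank '[[[0,-0.3,3],[0,0,-0.006]],[[0,0,3],[0,0,0]],[[0,0,2.5],[0,0,0]],[[0,0,1.6],[0,0,0]],[[0,0,0.8],[0,0,0]]]' | grep -E 'tcp|cont'
python3 -m crank '[[[0.5,0,0],[0,0,0]],[[0.4,0,0],[0,0,0]],[[0.3,0,0],[0,0,0]],[[0.2,0,0],[0,0,0]],[[0.2,0,0],[0,0,0]]]' | grep -E 'tcp|cont'
python3 -m crank '[[[0.2,0,0],[0,0,0]],[[0.2,0,0],[0,0,0]],[[0.2,0,0],[0,0,0]],[[0.2,0,0],[0,0,0]],[[0.2,0,0],[0,0,0]]]' | grep -E 'tcp|cont'
python3 -m crank '[[[0.3,0,0],[0,0,0]],[[0.3,0,0],[0,0,0]],[[0.3,0,0],[0,0,0]],[[0.3,0,0],[0,0,0]],[[0,0,0],[0,0,0]]]' | grep -E 'tcp|cont'
python3 - <<'E'
from h import *
plan(18,0,38,0)
box()
p,d=optics.grab_frame("side");cv2.imwrite("pics/s3.png",cv2.resize(p[120:320,180:440,::-1],None,fx=3,fy=3))
E
```

```text
tcp_pos: [0.4415, 0.0901, 0.0365]
contact_force: [-0.3, -0.8, -0.1]
tcp_pos: [0.4578, 0.084, 0.0389]
contact_force: [-0.6, 0.9, -0.6]
tcp_pos: [0.4661, 0.0809, 0.0382]
contact_force: [-2.1, 0.8, 0.2]
tcp_pos: [0.4788, 0.0767, 0.0384]
contact_force: [0.2, -0.6, -0.0]
t 11.0 dock [-135.     2.8] z 38.4 yaw 0.004 tilt [ 0.001 -0.    -1.   ] F [ 0.2 -0.6 -0. ] w 0.045
 turn 0.004 shift after [15.3   0.28  0.05] before [15.3   0.33  0.05] q [-0.14  0.47 -0.18  2.14  0.16  0.55 -2.34]
box top dock [-75.   -0.5] size [99.5 86. ] askew 0.0022
```

View pics/s3.png

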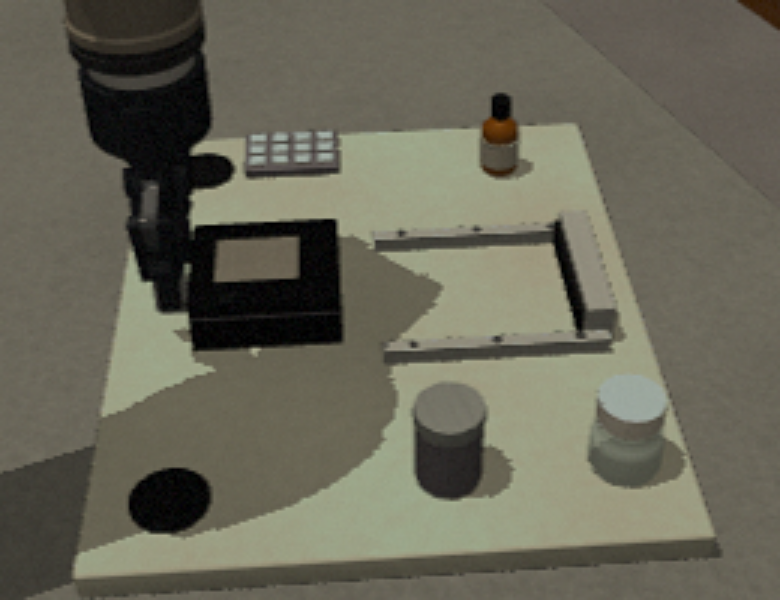

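```bash

python3 -m crank '[[[0.2,0,0],[0,0,0.004]],[[0.4,0,0],[0,0,0]],[[0.4,0,0],[0,0,0]],[[0.4,0,0],[0,0,0]],[[0.4,0,0],[0,0,0]]]' | grep -E 'tcp|cont'
python3 -m crank '[[[0.4,0,0],[0,0,0]],[[0.4,0,0],[0,0,0]],[[0.4,0,0],[0,0,0]],[[0.4,0,0],[0,0,0]],[[0.4,0,0],[0,0,0]]]' | grep -E 'tcp|cont'
python3 -c "
from h import *
plan(18,0,38,0)
box()"
```

```text
tcp_pos: [0.4952, 0.0707, 0.0383]
contact_force: [-2.9, 1.2, 2.7]
tcp_pos: [0.5142, 0.064, 0.0383]
contact_force: [-3.0, 1.1, 2.0]
t 12.1 dock [-97.5   2.6] z 38.3 yaw 0.0 tilt [ 0.  0. -1.] F [-3.   1.1  2. ] w 0.045
 turn 0.0 shift after [11.55  0.26  0.03] before [11.55  0.26  0.03] q [-0.1   0.5  -0.18  2.06  0.15  0.59 -2.29]
box top dock [-30.1  -0.9] size [84.9 86.1] askew -0.003
```

```bash

python3 -m crank '[[[0.4,0,0],[0,0,0]],[[0.4,0,0],[0,0,0]],[[0.4,0,0],[0,0,0]],[[0.4,0,0],[0,0,0]],[[0.4,0,0],[0,0,0]]]' | grep -E 'tcp|cont'
python3 -m crank '[[[0.4,0,0],[0,0,0]],[[0.4,0,0],[0,0,0]],[[0.4,0,0],[0,0,0]],[[0.4,0,0],[0,0,0]],[[0,0,0],[0,0,0]]]' | grep -E 'tcp|cont'
python3 -c "
from h import *
plan(18,0,38,0)
cv2.imwrite('pics/t4.png',cv2.resize(box()[90:370,170:470,::-1],None,fx=2,fy=2))"
```

```text
tcp_pos: [0.533, 0.0574, 0.0383]
contact_force: [-2.6, 0.5, 0.8]
tcp_pos: [0.5488, 0.0519, 0.0384]
contact_force: [0.6, 0.7, -0.4]
t 13.15 dock [-60.8   2.7] z 38.4 yaw -0.0 tilt [ 0.001 -0.    -1.   ] F [ 0.6  0.7 -0.4] w 0.045
 turn -0.0 shift after [7.88 0.27 0.05] before [7.88 0.27 0.05] q [-0.07  0.54 -0.17  1.99  0.15  0.62 -2.25]
box top dock [26.7 -0.8] size [44.9 85.8] askew -0.0044
```

View pics/t4.png

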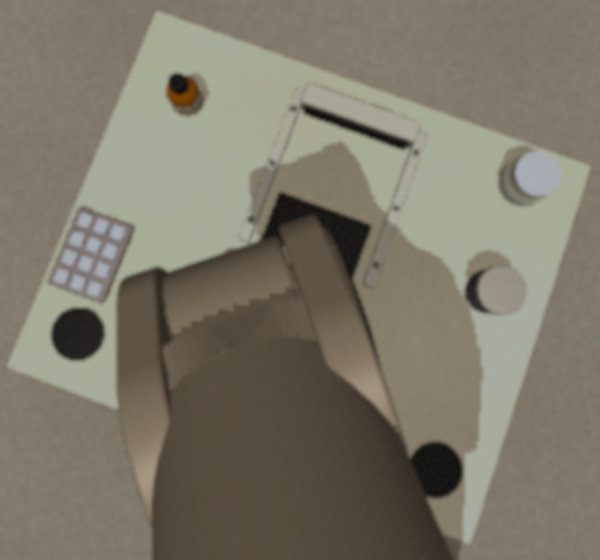

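The box's front (crop (280,195)–(368,225)) is inside the lane with a similar gap to both rails. Continue, slowing near the stop.

```bash

python3 -m crank '[[[0.3,0,0],[0,0,0.001]],[[0.4,0,0],[0,0,0]],[[0.4,0,0],[0,0,0]],[[0.4,0,0],[0,0,0]],[[0.4,0,0],[0,0,0]]]' | grep -E 'tcp|cont'
python3 -m crank '[[[0.4,0,0],[0,0,0]],[[0.4,0,0],[0,0,0]],[[0.4,0,0],[0,0,0]],[[0.4,0,0],[0,0,0]],[[0.4,0,0],[0,0,0]]]' | grep -E 'tcp|cont'
python3 -m crank '[[[0.4,0,0],[0,0,0]],[[0.4,0,0],[0,0,0]],[[0.4,0,0],[0,0,0]],[[0.4,0,0],[0,0,0]],[[0.4,0,0],[0,0,0]]]' | grep -E 'tcp|cont'
python3 -m crank '[[[0.3,0,0],[0,0,0]],[[0.3,0,0],[0,0,0]],[[0.3,0,0],[0,0,0]],[[0.2,0,0],[0,0,0]],[[0.1,0,0],[0,0,0]]]' | grep -E 'tcp|cont'
python3 -c "
from h import *
plan(18,0,38,0)
box()"
```

```text
tcp_pos: [0.5658, 0.0459, 0.0383]
contact_force: [-4.8, 1.1, 3.8]
tcp_pos: [0.5847, 0.0391, 0.0383]
contact_force: [-4.6, 1.8, 4.3]
tcp_pos: [0.6036, 0.0325, 0.0383]
contact_force: [-5.3, 2.2, 5.5]
tcp_pos: [0.6149, 0.0284, 0.0383]
contact_force: [-5.2, 1.5, 2.8]
t 15.2 dock [9.4 2.6] z 38.3 yaw -0.001 tilt [ 0. -0. -1.] F [-5.2  1.5  2.8] w 0.045
 turn -0.001 shift after [0.86 0.26 0.03] before [0.86 0.26 0.03] q [-0.02  0.62 -0.17  1.83  0.15  0.7  -2.18]Traceback (most recent call last):
  File "<string>", line 4, in <module>
    box()
    ~~~^^
  File "h.py", line 43, in box
    k=big(q);q=cv2.drawContours(q*0,[k],-1,1,-1)>0
  File "h.py", line 25, in big
    return max(cv2.findContours(m,cv2.RETR_EXTERNAL,cv2.CHAIN_APPROX_NONE)[0],key=cv2.contourArea)
ValueError: max() iterable argument is empty
```

```bash

python3 -m crank '[[[0.15,0,0],[0,0,0]],[[0.15,0,0],[0,0,0]],[[0.15,0,0],[0,0,0]],[[0.15,0,0],[0,0,0]],[[0.1,0,0],[0,0,0]]]' | grep -E 'tcp|cont'
python3 -m crank '[[[0.08,0,0],[0,0,0]],[[0.08,0,0],[0,0,0]]]' | grep -E 'tcp|cont'
python3 -m crank '[[[0.08,0,0],[0,0,0]]]' | grep -E 'tcp|cont'
```

```text
tcp_pos: [0.6215, 0.0261, 0.0382]
contact_force: [-3.6, 1.0, 1.4]
tcp_pos: [0.6228, 0.0256, 0.0383]
contact_force: [-3.6, 0.6, 1.3]
tcp_pos: [0.6236, 0.0253, 0.0383]
contact_force: [-2.1, 0.3, 1.0]
```

```bash

python3 -m crank '[[[0.06,0,0],[0,0,0]]]' | grep -E 'cont'
python3 -m crank '[[[0.06,0,0],[0,0,0]]]' | grep -E 'cont'
python3 -c "
from h import *
plan(18,0,38,0)
p,d=optics.grab_frame('side');cv2.imwrite('pics/s5.png',cv2.resize(p[170:250,260:400,::-1],None,fx=5,fy=5,interpolation=cv2.INTER_CUBIC))"
```

```text
contact_force: [-3.2, 0.3, 0.4]
contact_force: [-1.8, 0.9, 0.6]
t 16.25 dock [19.8  2.6] z 38.3 yaw -0.001 tilt [ 0. -0. -1.] F [-1.8  0.9  0.6] w 0.045
 turn -0.001 shift after [-0.18  0.26  0.03] before [-0.18  0.26  0.03] q [-0.02  0.63 -0.17  1.81  0.15  0.72 -2.18]
```

View pics/s5.png

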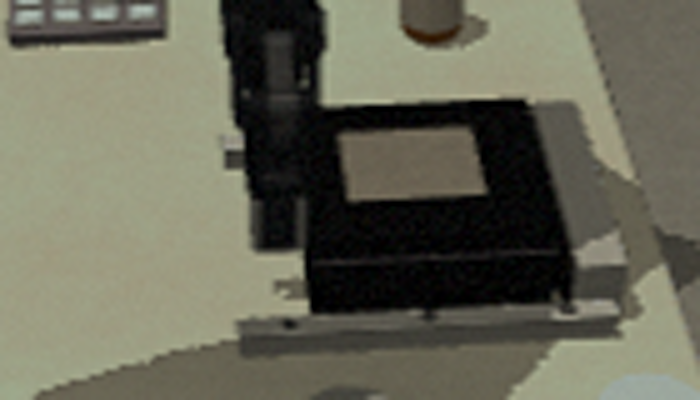

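The box front is nearly at (or at) the stop; the force has not risen yet, so creep on until it does.

```bash

python3 -m crank '[[[0.06,0,0],[0,0,0]]]' | grep -E 'tcp|cont'
python3 -m crank '[[[0.06,0,0],[0,0,0]]]' | grep -E 'tcp|cont'
python3 -m crank '[[[0.05,0,0],[0,0,0]]]' | grep -E 'tcp|cont'
```

```text
tcp_pos: [0.6251, 0.0248, 0.0383]
contact_force: [-3.0, 0.6, 0.7]
tcp_pos: [0.6253, 0.0247, 0.0383]
contact_force: [-4.9, 1.6, 3.8]
tcp_pos: [0.6253, 0.0248, 0.0383]
contact_force: [-6.3, 1.8, 5.0]
```

```bash

python3 -m crank '[[[0.05,0,0],[0,0,0]]]' | grep -E 'tcp|cont'
python3 -m crank '[[[0.05,0,0],[0,0,0]]]' | grep -E 'tcp|cont'
python3 -m crank '[[[0,0,0],[0,0,0]]]' | grep -E 'tcp|cont'
```

```text
tcp_pos: [0.6253, 0.0247, 0.0383]
contact_force: [-9.1, 2.8, 6.9]
tcp_pos: [0.6253, 0.0247, 0.0382]
contact_force: [-9.2, 2.0, 7.8]
tcp_pos: [0.6253, 0.0247, 0.0383]
contact_force: [-8.2, 2.0, 6.8]
```

Stalled against the stop with about 10 N. Back off straight, lift and check.

```bash

python3 -m crank '[[[-0.2,0,0],[0,0,0]],[[-0.5,0,0],[0,0,0]],[[-1,0,0],[0,0,0]],[[-2,0,0],[0,0,0]],[[-3,0,0],[0,0,0]]]' | grep -E 'tcp|cont'
python3 -m crank '[[[-3,0,-2],[0,0,0]],[[-3,0,-4],[0,0,0]],[[-2,2,-4],[0,0,0]],[[0,4.5,-2],[0,0,0]],[[0,4.5,0],[0,0,0]]]' | grep -E 'tcp|cont'
python3 -m crank '[[[0,4.5,0],[0,0,0]],[[0,4.5,0],[0,0,0]],[[0,4.5,0],[0,0,0]],[[0,4.5,0],[0,0,0]],[[0,0,0],[0,0,0]]]' | grep -E 'tcp|cont'
python3 - <<'E'
from h import *
plan(0,0,38,0)
p=box();p=box();cv2.imwrite('pics/t6.png',cv2.resize(p[110:260,260:460,::-1],None,fx=4,fy=4,interpolation=cv2.INTER_CUBIC))
E
```

```text
tcp_pos: [0.5646, 0.0462, 0.0386]
contact_force: [-0.6, 0.7, -0.4]
tcp_pos: [0.4533, -0.0304, 0.1617]
contact_force: [1.0, -0.8, -1.5]
tcp_pos: [0.389, -0.2055, 0.1585]
contact_force: [0.2, 0.9, -0.4]
t 18.4 dock [-125.7 -293.2] z 158.5 yaw -0.01 tilt [ 0.001  0.002 -1.   ] F [ 0.2  0.9 -0.4] w 0.045
 turn -0.01 shift after [ 12.56 -29.35  11.99] before [ 12.26 -29.47  11.99] q [ 0.39  0.19 -0.05  2.17  0.02  0.79 -1.59]
box top dock [43.6 -1.1] size [168.8  86. ] askew -0.0002
box top dock [43.6 -1.3] size [168.7  86. ] askew 0.0011
```

View pics/t6.png

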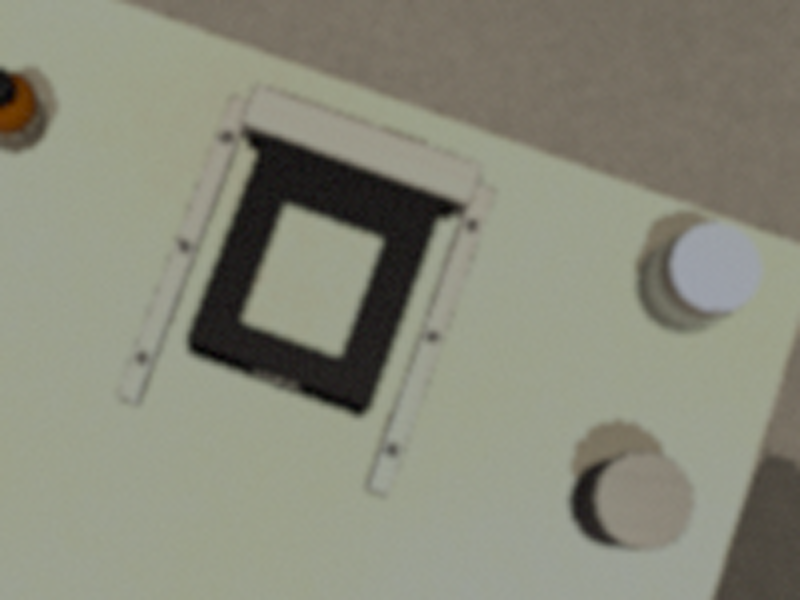

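The box sits flush on the stop face, square, with clear gaps to both rails; the bottle, can and jar are unmoved. I'm handing it in.

```bash
python3 -m crank '[[[0,0,0],[0,0,0]],[[0,0,0],[0,0,0]],[[0,0,0],[0,0,0]]]' | grep cont; python3 -c "
from bench import r
print(r.hand_in())"
```

```text
contact_force: [0.2, 0.2, 0.0]
the job is handed in; nothing more can be done
None
```

The slide box is in the dock, square and resting against the stop; the pictures show it clear of both rails, the other items in place and the robot clear of everything, and the job was handed in at about 19 s (no verdict returned).

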